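# Stand the fruit holder over the hidden cross-bar of the slatted belt

### The job

The white slatted belt of the stopped conveyor sags wherever nothing lies under it; one hidden cross-bar carries it. First feel for the bar by pressing gently along the belt with the fingertips, then stand the pronged fruit holder upright on the belt, midway across its width and right over the bar, so that it stands firm and level instead of sinking. Let go of it, never push the belt hard, and leave the bowl, the pineapple and the jar where they are.

Things in the scene. Friction and masses are not known exactly. Their poses are not given: they have to be found in the camera images.
- conveyor: Bench-top conveyor, 172 mm wide (its x) and 460 mm long (its y), on the table; origin at the centre of its underside, z up. A belt of 24 white plastic slats (each 154 mm along x, 15 mm along y) fills |y| < 180 mm between steel side skirts 72 mm high and end hoods 78 mm high. A push of more than 25 N damages it.
- belt_mid (a point): Centre of the belt's upper surface, 75 mm above the table; axes as the conveyor's. Each slat can sink up to 16 mm on its own and springs back.
- search_a (a point): Point on the belt's surface and long centre line, 110 mm to -y of belt_mid (axes as the conveyor's). The hidden cross-bar (steel, parallel to the slats, 14 mm wide along y) lies with its centre line somewhere between search_a and search_b.
- search_b (a point): As search_a, 110 mm to +y. The one or two slats over the bar sink about 2 mm and are then held firmly, about 8 N per mm (15 or 30 mm of firm belt along y); every other slat is a spring of about 0.2 N per mm, so that a fingertip on two slats sinks some 10 mm under 5 N. The bar cannot be seen.
- holder_mid (a point): The fruit holder, loose, about 0.8 kg: a round steel foot 56 mm in diameter and 12 mm thick, above it a round white post 28 mm in diameter up to 85 mm above its underside, then three thin steel prongs up to 100 mm. This point is on its axis 50 mm above its underside; z along the post. It starts upright on the table, beside one end of the conveyor.
- bowl: Bystander: steel bowl 100 mm in diameter, 50 mm high, at the other end of the conveyor; origin at the centre of its underside.
- pineapple: Bystander: topped pineapple, 96 mm in diameter, 100 mm high; origin at the centre of its underside.
- jar: Bystander: white jar with a black lid, 64 mm in diameter, 75 mm high; origin at the centre of its underside.

How it is judged:
By the outcome, as a careful person would: the job done as asked, in the order asked, and still so for the second after the job is handed in, with the robot touching nothing.
It also fails if it takes over 72 s, if anything falls off the work surface, if the arm or the gripper's body presses on something with over 40 N, if the wrist force passes 120 N, or if a joint passes its speed limit or range.

### The arm

A 6-joint arm with a two-finger parallel gripper is mounted at the origin on the work surface. World frame = base frame: x ahead of the robot, y to its left, z up, the work surface at z = 0. Lengths are in m, angles in rad, forces in N, time in s.
With the tool pointing down it reaches from about 0.375 to 0.975 m from the base axis. Payload 3.8 kg.
Tool frame: the origin (TCP) lies on the centre line of the jaws, within the pads' length; the fingertips stand 14 mm ahead of it and the grasp point (between the pads) lies 5 mm behind it; z points along the fingers, x is the direction in which the jaws open and shut, and the axes are right-handed (so a half turn about z gives the same grasp; the last joint's range is limited). The gripper opens to 85 mm and grips with 20 to 120 N. Pads are 22 mm wide; open, the fingers measure 114 mm over their backs; the gripper's body (76 mm by 85 mm) begins 54 mm behind the grasp point. The pads swing forward as they close: fully open they stand 13 mm farther back than shut.
Start: joints at [-1.209, 0.264, 1.604, -0, 1.274, -0.037], TCP at [0.262, -0.622, 0.207] pointing down, gripper open.
Joint ranges: [-2.63, 2.63], [-0.94, 2.18], [0.31, 2.57], [-1.31, 4.45], [0, 2.66], [-2.55, 2.55]. Speed limits (rad/s): [2.57, 2.57, 3.14, 3.14, 3.14, 3.14].

### API

Orientations are given as a rotation vector (axis times angle).
In Python, from workcell import bot gives the robot as it stands. The module is installed in compiled form; this text tells all that it offers.
- The arm moves only by the tool arm_command, never from a script. Its argument "steps" is one flat list of numbers, 7 for each row, row after row: the shift along the tool's x, y, z in units of 30 mm (1.0 is 30 mm), then the turn, a rotation vector about the tool's x, y, z in units of 6 degrees (1.0 is 6 degrees), then the opening, from 0 (shut) to 1 (fully open). In form: [tx, ty, tz, ax, ay, az, fingers, tx, ty, tz, ax, ay, az, fingers, ...]. A call has 1 to 10 rows; each row shifts and turns the commanded pose from where the row before left it, along the tool's axes as they then stand; what a row does not reach is not made up. A row lasts 1/8 s, in which the tool goes at most 62.5 mm and 10.7 degrees, less where a joint would pass 70% of its speed; a pose out of reach is approached as far as the arm can. A call is refused whole if a number of a shift passes 1 or a number of a turn 1, either way. A call with a gripper value outside its range is refused whole. The fingers move at their own pace and stop on an object; "squeeze" is the grip in N (left out, the last holds). Time passes only in rows, so rows that do not move let the fingers close. It gives the time, the measured TCP pose, the force and the opening at its end, in the units of the state.
- bot.read_state(): the state, without advancing time (a new reading comes with each control period).
- bot.read_camera(name): name is "scene" or "top" or "wrist"; returns a dict with "img" (420x560x3 uint8, red, green, blue), "camera_matrix" (3x3 intrinsics, pixels), "pose" (4x4, takes a point from camera to world coordinates); the wrist camera has in their place "T_tool_cam" (4x4, takes a point from camera to tool coordinates, whose origin is the TCP and whose axes are the tool frame's). Camera axes: x right, y down, z forward; pixel columns grow to the right and rows downward; lengths in m; the calibration is good to about 2 mm. A picture is of the moment at which its call begins: read the wrist's pose just before it. There is no depth.
- bot.finish_job(): hands the job in, once; it reports no verdict.
The state is a dict: "time": time; "q": joint angles; "joint_vel": joint speeds; "joint_torque": joint torques, N m; "tool_pos": TCP position; "tcp_rot": TCP orientation; "wrist_force": force on the tool from outside, world axes, zero at the start; "torque": the same for the moment, N m; "width": opening from 0.0 (shut) to 1.0 (fully open).
Only numpy, scipy, OpenCV 4.12 (cv2) and the standard library are available. Lean on these libraries where they do the work, as an engineer would, in place of code of your own. Each camera call takes 0.05 s, during which the arm holds its last target.

## Working session

There is one attempt and no reset: what is moved stays moved. The work goes in short steps, Python scripts to look and compute and a tool call to move; the robot and the scene stay as the last step left them, time stands still between calls to the robot, and variables do not carry over. Pictures are saved under pics/ and viewed, and the job is handed in when it is done.

Besides the shell and the picture viewer there is one more tool, called after ">>>" as name(argument=value, ...) on one line, values as JSON. arm_command: Moves the arm, as the interface text tells. Its arguments: {"type":"object","properties":{"steps":{"type":"array","items":{"type":"number"}},"squeeze":{"type":"number"}},"required":["steps"]}

```bash
mkdir -p pics; python3 - <<'E'
from workcell import bot
import cv2
s=bot.read_state();print(s)
for n in("scene","top","wrist"):
    c=bot.read_camera(n);cv2.imwrite(f"pics/{n}0.png",c["img"][...,::-1]);print(n,c["camera_matrix"].tolist(),(c.get("pose") if n!="wrist" else c["T_tool_cam"]).round(4).tolist())
E
```

```text
{'time': 0.0, 'q': array([-1.20893142e+00,  2.64775233e-01,  1.60538071e+00, -4.60815585e-06,
        1.27367551e+00, -3.68876066e-02]), 'joint_vel': array([-0.00013588, -0.00029461, -0.00087796, -0.00104289,  0.00036304,
        0.00047167]), 'joint_torque': array([ 1.15896259e-03, -5.15103829e+01, -3.67317045e+01,  3.99156659e-05,
        1.29327938e-02, -1.70644017e-05]), 'tool_pos': array([ 0.26180981, -0.62131184,  0.20604357]), 'tcp_rot': array([-2.6163245 ,  1.73673832,  0.00285905]), 'wrist_force': array([-0.3217984 ,  0.60624795, -0.19611274]), 'torque': array([-0.01083901, -0.02188508, -0.00596564]), 'width': 0.9979260130231}
scene [[438.02455056721874, 0.0, 279.74864318055313], [0.0, 438.02455056721874, 211.65240940253008], [0.0, 0.0, 1.0]] [[-0.255, 0.5326, -0.807, 1.4955], [0.9669, 0.1505, -0.2062, 0.2484], [0.0116, -0.8329, -0.5534, 0.7337], [0.0, 0.0, 0.0, 1.0]]
top [[409.5948851144006, 0.0, 279.4952104166442], [0.0, 409.5948851144006, 213.15468510397216], [0.0, 0.0, 1.0]] [[-0.0271, -0.998, 0.0574, 0.4748], [-0.9992, 0.0288, 0.0289, -0.0116], [-0.0305, -0.0565, -0.9979, 1.1193], [0.0, 0.0, 0.0, 1.0]]
wrist [[327.7742478717194, 0.0, 280.1688429313393], [0.0, 327.7742478717194, 211.97173088834728], [0.0, 0.0, 1.0]] [[1.0, -0.0006, 0.0004, 0.001], [0.0005, 0.9478, 0.3187, -0.083], [-0.0006, -0.3187, 0.9478, -0.1657], [0.0, 0.0, 0.0, 1.0]]
```

View pics/top0.png

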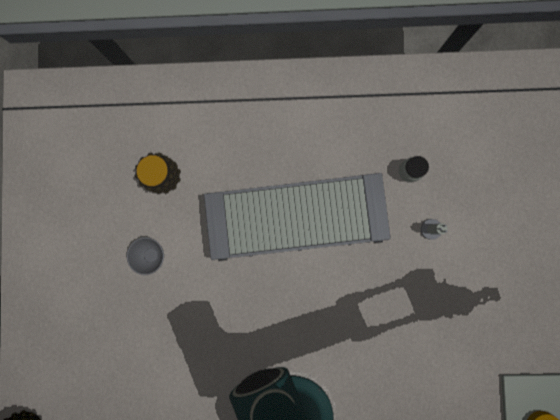

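View pics/scene0.png

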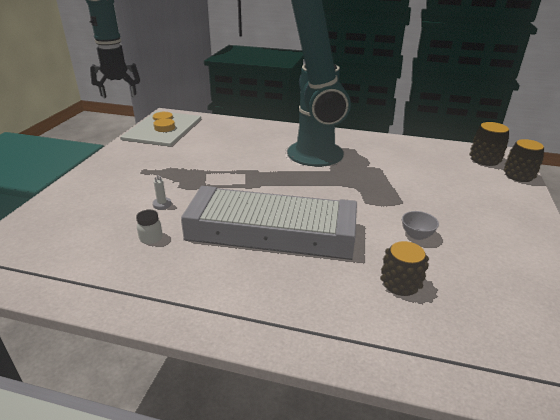

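View pics/wrist0.png

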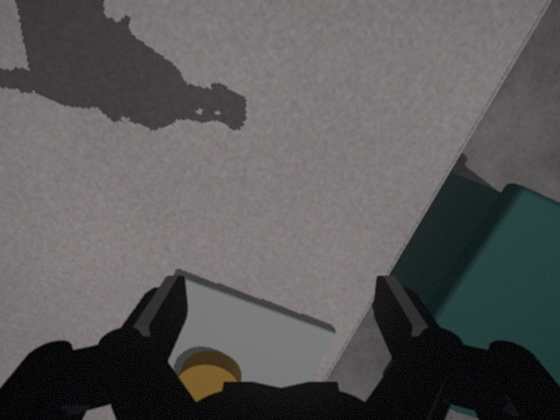

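The top view shows the conveyor centred near (297,215), the holder at about (430,228), the jar at (415,168), the bowl at (145,255) and the pineapple at (153,172). I'll enlarge it for pixel measurements.

```bash
python3 - <<'E'
import cv2
a=cv2.imread("pics/top0.png")
b=cv2.resize(a[160:270,190:400],None,fx=3.8,fy=3.8,interpolation=cv2.INTER_CUBIC);cv2.imwrite("pics/c1.png",cv2.convertScaleAbs(b,alpha=1.4))
b=cv2.resize(a[140:260,380:480],None,fx=5,fy=5,interpolation=cv2.INTER_CUBIC);cv2.imwrite("pics/c2.png",cv2.convertScaleAbs(b,alpha=1.4))
a=cv2.imread("pics/scene0.png")
b=cv2.resize(a[160:260,120:280],None,fx=5,fy=5,interpolation=cv2.INTER_CUBIC);cv2.imwrite("pics/c3.png",cv2.convertScaleAbs(b,alpha=1.4))
E
```

```text
(no output)
```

View pics/c1.png

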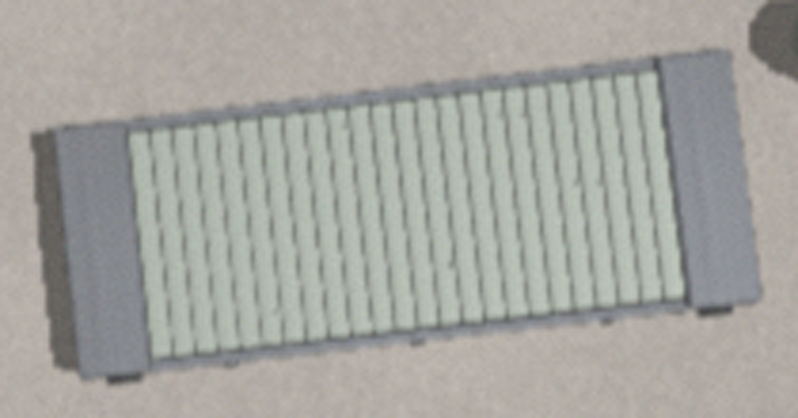

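View pics/c2.png

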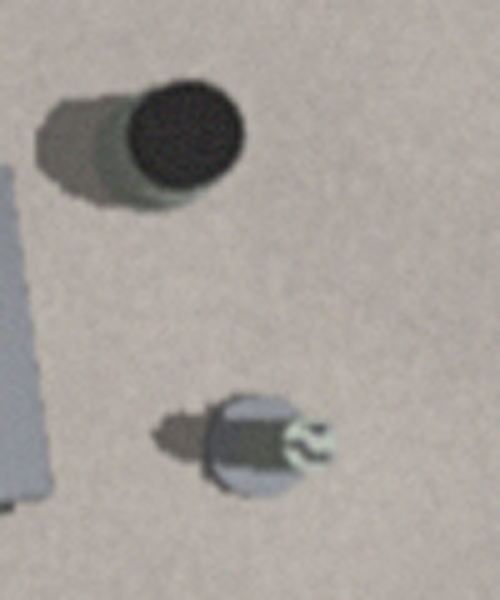

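View pics/c3.png

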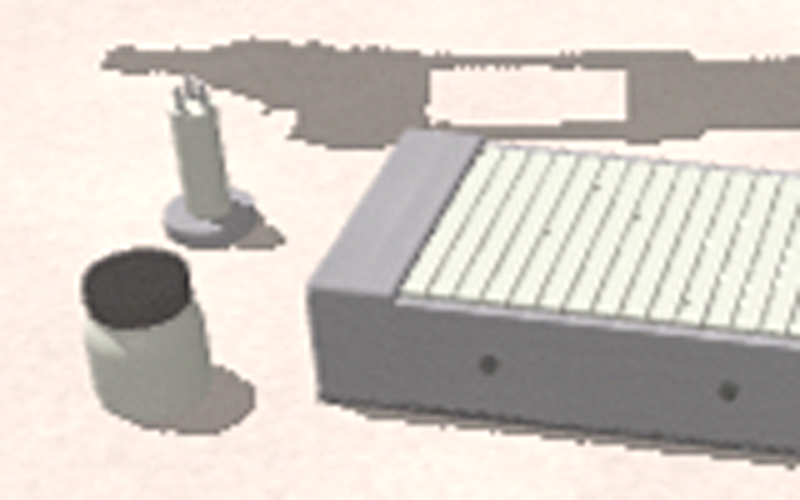

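```bash
cat > h.py <<'E'
from workcell import bot
import numpy as np,cv2
from scipy.spatial.transform import Rotation as R
def ray(K,T,uv,z):
    uv=np.atleast_2d(uv).astype(float);d=np.c_[(uv-[K[0][2],K[1][2]])/K[0][0],np.ones(len(uv))]@T[:3,:3].T
    o=T[:3,3];return o+d*((z-o[2])/d[:,2])[:,None]
def fit2(P,Q): # P local 2d -> Q world
    p=P.mean(0);q=Q.mean(0);H=(P-p).T@(Q-q);a=np.arctan2(H[0,1]-H[1,0],H[0,0]+H[1,1])
    Rm=np.array([[np.cos(a),-np.sin(a)],[np.sin(a),np.cos(a)]]);t=q-Rm@p
    return a,t,(P@Rm.T+t-Q)
E
python3 - <<'E'
from h import *
c=bot.read_camera("top");K=c["camera_matrix"];T=c["pose"]
f=lambda p,s,o:(np.array(p)+.5)/s-.5+o
hood=ray(K,T,f([(57,127),(731,50),(760,303),(82,379)],3.8,[190,160]),.078)[:,:2]
belt=ray(K,T,f([(131,133),(659,70),(686,300),(152,357)],3.8,[190,160]),.075)[:,:2]
# image right = -y, up=+x
for n,Q,hx,hy in(("hood",hood,.086,.23),("belt",belt,.077,.18)):
    P=np.array([(hx,hy),(hx,-hy),(-hx,-hy),(-hx,hy)]);a,t,r=fit2(P,Q);print(n,np.degrees(a),t,(r*1000).round(1).tolist())
g=lambda p,z:ray(K,T,f([p],5,[380,140]),z)[0]
print("foot",g((254,446),.012),"post",g((305,445),.085))
s=bot.read_camera("scene");K2=s["camera_matrix"];T2=s["pose"]
k=lambda p,z:ray(K2,T2,f([p],5,[120,160]),z)[0]
print("foot",k((211,217),.012),"posttop",k((193,112),.085))
print("jar lid top",g((186,134),.075))
E
```

```text
hood 4.775787631690953 [ 0.52606796 -0.02422735] [[0.7, 2.7], [1.1, -1.4], [-1.0, -3.6], [-0.7, 2.4]]
belt 4.744552386905286 [ 0.5260166  -0.02438507] [[1.2, 1.6], [-0.7, -0.4], [0.3, -1.2], [-0.9, 0.1]]
foot [ 0.4849252  -0.38181449  0.012     ] post [ 0.48405735 -0.38259832  0.085     ]
foot [ 0.49477807 -0.37911616  0.012     ] posttop [ 0.49397053 -0.38022604  0.085     ]
jar lid top [ 0.6438764  -0.33409401  0.075     ]
```

```bash
cat >> h.py <<'E'
YAW=np.radians(4.75);C=np.array([.526,-.0243])
CX=np.array([np.cos(YAW),np.sin(YAW)]);CY=np.array([-np.sin(YAW),np.cos(YAW)])
def st():
    s=bot.read_state();return s,np.array(s["tool_pos"]),R.from_rotvec(s["tcp_rot"])
def show():
    s,p,r=st();m=r.as_matrix();print("t",round(s["time"],2),"p",p.round(4),"x",m[:,0].round(3),"z",m[:,2].round(4),"F",np.round(s["wrist_force"],2),"M",np.round(s["torque"],3),"w",round(s["width"],3),"belt xy mm",(1000*np.array([(p[:2]-C)@CX,(p[:2]-C)@CY])).round(1))
def plan(pos,xdir,pose=None):
    """units of shift in current tool axes (total) & turn"""
    s,p,r=st()
    if pose is not None:p,r=pose
    x=np.r_[xdir,0];x/=np.linalg.norm(x);z=np.array([0,0,-1.]);y=np.cross(z,x)
    G=R.from_matrix(np.c_[x,y,z]);rv=(r.inv()*G).as_rotvec()
    print("shift units (now-axes)",(r.inv().apply(np.array(pos)-p)/.03).round(2),"turn units",(np.degrees(rv)/6).round(2),"shift in goal axes",(G.inv().apply(np.array(pos)-p)/.03).round(2))
E
python3 - <<'E'
from h import *
show()
plan([.489,-.381,.206],CX);plan([.489,-.381,.206],CY);plan([.489,-.381,.206],-CY)
for y in(-.11,.11):print(C+CY*y)
E
```

```text
t 0.25 p [ 0.262  -0.6217  0.2067] x [ 0.388 -0.922 -0.001] z [-4.e-04  1.e-03 -1.e+00] F [ 0.32 -0.23  0.14] M [-0.025  0.074 -0.022] w 0.997 belt xy mm [-312.6 -573.5]
shift units (now-axes) [ -4.45 -10.09   0.03] turn units [-1.000e-02  1.000e-02 -1.198e+01] shift in goal axes [ 8.21 -7.37  0.02]
shift units (now-axes) [ -4.45 -10.09   0.03] turn units [-1.000e-02  0.000e+00 -2.698e+01] shift in goal axes [7.37 8.21 0.02]
shift units (now-axes) [ -4.45 -10.09   0.03] turn units [0.   0.01 3.02] shift in goal axes [-7.37 -8.21  0.02]
[ 0.5351089  -0.13392221]
[0.5168911  0.08532221]
```

>>> arm_command(steps=[-0.7,-0.9,0,0,0,1,1,-0.7,-0.9,0,0,0,1,1,-0.7,-0.9,0,0,0,1,1,-0.8,-0.9,0,0,0,0,1,-0.8,-0.9,0,0,0,0,1,-0.8,-0.9,0,0,0,0,1,-0.8,-0.9,0,0,0,0,1,-0.8,-0.9,0,0,0,0,1,-0.8,-0.9,0,0,0,0,1])

```text
time: 1.38
tool_pos: [0.4711, -0.3804, 0.2073]
tcp_rot: [2.313, -2.125, 0.0]
wrist_force: [0.1, -0.4, 0.5]
width: 1.001
```

```bash
python3 - <<'E'
from h import *
show();s,p,r=st()
c=bot.read_camera("wrist");cv2.imwrite("pics/w1.png",c["img"][...,::-1]);np.savez("w1.npz",p=p,r=r.as_matrix(),K=c["camera_matrix"],T=c["T_tool_cam"])
show();plan([.489,-.381,.206],-CY)
E
```

```text
t 1.38 p [ 0.4711 -0.3804  0.2073] x [ 0.085 -0.996  0.   ] z [ 0. -0. -1.] F [ 0.14 -0.4   0.48] M [-0.009  0.031  0.013] w 1.001 belt xy mm [ -84.2 -350.3]
t 1.43 p [ 0.4739 -0.3771  0.2073] x [ 0.086 -0.996 -0.003] z [ 0.0024  0.0028 -1.    ] F [1.86 1.41 0.09] M [ 0.003 -0.066  0.003] w 1.004 belt xy mm [ -81.1 -347.3]
shift units (now-axes) [ 0.17 -0.49  0.05] turn units [-0.03  0.02  0.03] shift in goal axes [ 0.17 -0.49  0.04]
```

View pics/w1.png

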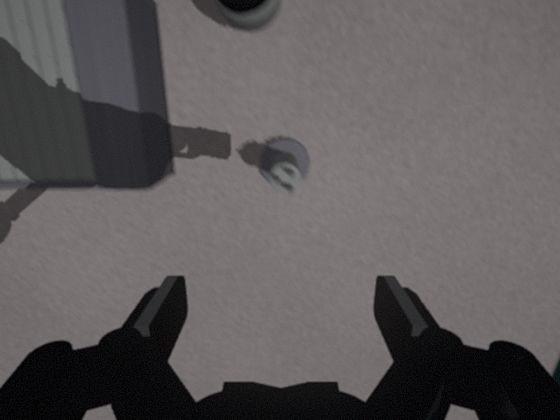

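The wrist view shows the holder foot at about (285,161), but the arm was still settling. I'll shut the fingers while it settles and look again.

>>> arm_command(steps=[0,0,0,0,0,0,0,0,0,0,0,0,0,0,0,0,0,0,0,0,0], squeeze=30)

```text
time: 1.8
tool_pos: [0.4697, -0.3822, 0.2073]
tcp_rot: [2.312, -2.127, -0.0]
wrist_force: [0.3, -0.4, 0.4]
width: 0.378
```

```bash
python3 - <<'E'
from h import *
show();s,p,r=st()
c=bot.read_camera("wrist");im=c["img"][...,::-1];np.savez("w1.npz",p=p,r=r.as_matrix(),K=c["camera_matrix"],T=c["T_tool_cam"])
cv2.imwrite("pics/w2.png",im)
cv2.imwrite("pics/w2c.png",cv2.convertScaleAbs(cv2.resize(im[100:230,140:340],None,fx=4,fy=4,interpolation=cv2.INTER_CUBIC),alpha=1.5))
show()
E
```

```text
t 1.8 p [ 0.4697 -0.3822  0.2073] x [ 0.083 -0.997  0.   ] z [-2.e-04 -1.e-04 -1.e+00] F [ 0.33 -0.37  0.36] M [ 0.015 -0.016 -0.005] w 0.378 belt xy mm [ -85.7 -352. ]
t 1.85 p [ 0.4697 -0.3821  0.2073] x [ 0.083 -0.997  0.   ] z [-2.e-04 -1.e-04 -1.e+00] F [-0.11 -0.25  0.25] M [-0.002  0.04  -0.011] w 0.283 belt xy mm [ -85.7 -351.9]
```

View pics/w2c.png

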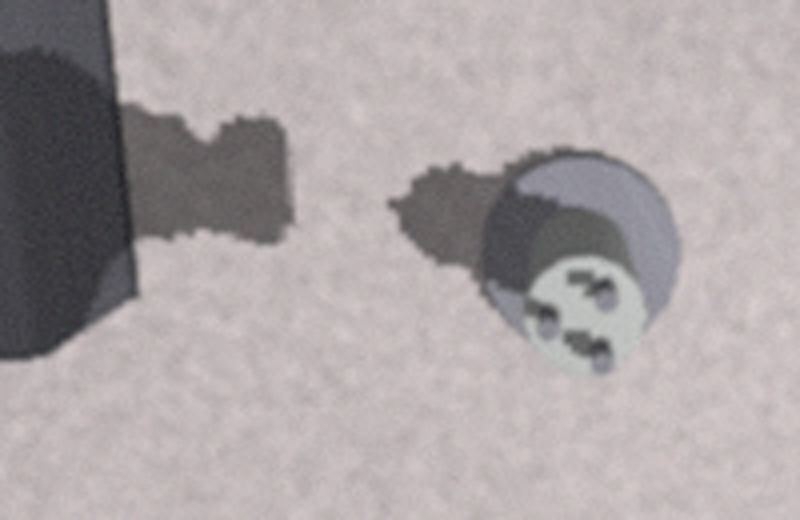

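View pics/w2.png

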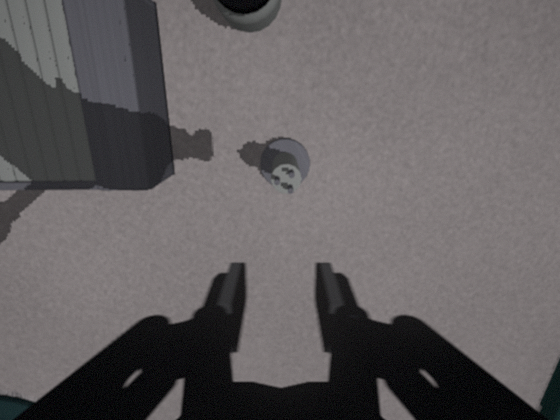

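In the crop, the holder's post top is centred at (584,316) and its foot at (582,250).

```bash
python3 - <<'E'
from h import *
d=np.load("w1.npz");W=np.eye(4);W[:3,:3]=d["r"];W[:3,3]=d["p"];T=W@d["T"]
f=lambda p:(np.array(p)+.5)/4-.5+[140,100]
print("post",ray(d["K"],T,[f((584,316))],.085),"foot",ray(d["K"],T,[f((582,250))],.012))
q=ray(d["K"],T,[f((45,355))],.078)[0];q0=ray(d["K"],T,[f((137,294))],.0)[0]
print(q,q0,"expect",C-.23*CY-.086*CX)
plan(list(C-.105*CY)+[.14],-CY)
E
```

```text
post [[ 0.48807705 -0.38635141  0.085     ]] foot [[ 0.49017127 -0.38679986  0.012     ]]
[ 0.46699013 -0.26291106  0.078     ] [ 0.46476865 -0.26026392  0.        ] expect [ 0.45934125 -0.26063157]
shift units (now-axes) [-8.23 -2.86  2.24] turn units [ 0. -0.  0.] shift in goal axes [-8.23 -2.86  2.24]
```

>>> arm_command(steps=[-0.9,-0.3,0,0,0,0,0,-0.9,-0.3,0,0,0,0,0,-0.9,-0.3,0,0,0,0,0,-0.9,-0.4,0,0,0,0,0,-0.9,-0.4,0,0,0,0,0,-0.9,-0.4,0,0,0,0,0,-0.9,-0.4,0,0,0,0,0,-0.9,-0.4,0,0,0,0,0,-1,0,0,0,0,0,0,0,0,0,0,0,0,0])

```text
time: 3.1
tool_pos: [0.536, -0.128, 0.2074]
tcp_rot: [-2.315, 2.124, 0.0]
wrist_force: [0.3, -0.5, -0.3]
width: -0.004
```

```bash
python3 - <<'E'
from h import *
show();s,p,r=st()
c=bot.read_camera("wrist");im=c["img"][...,::-1];np.savez("w3.npz",p=p,r=r.as_matrix(),K=c["camera_matrix"],T=c["T_tool_cam"])
cv2.imwrite("pics/w3.png",cv2.convertScaleAbs(im,alpha=1.6))
show()
E
```

```text
t 3.1 p [ 0.536  -0.128   0.2074] x [ 0.086 -0.996 -0.   ] z [-2.e-04  2.e-04 -1.e+00] F [ 0.31 -0.5  -0.34] M [ 0.014  0.03  -0.064] w -0.004 belt xy mm [   1.4 -104.2]
t 3.15 p [ 0.5362 -0.129   0.2075] x [ 0.085 -0.996  0.001] z [ 2.e-04 -6.e-04 -1.e+00] F [ 0.36  0.1  -0.21] M [ 0.044  0.006 -0.02 ] w -0.003 belt xy mm [   1.5 -105.2]
```

View pics/w3.png

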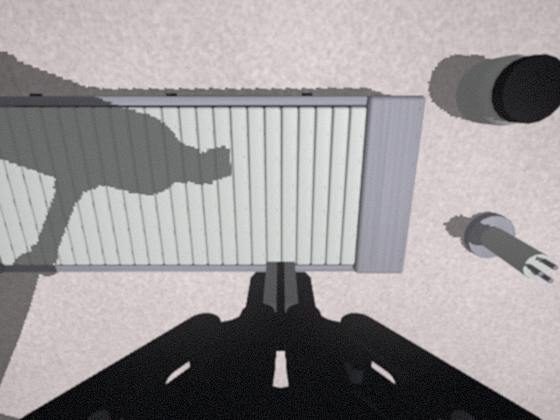

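```bash
python3 - <<'E'
import cv2
a=cv2.imread("pics/w3.png")
for i,(y,x) in enumerate([(80,330),(235,330),(80,60),(235,60)]):
    b=a[y:y+50,x:x+110];a_=cv2.resize(b,None,fx=3.6,fy=5.6,interpolation=cv2.INTER_CUBIC)
    globals()[f"o{i}"]=a_
import numpy as np
cv2.imwrite("pics/w3c.png",np.vstack([np.hstack([o2,o0]),np.hstack([o3,o1])]))
print(o0.shape)
E
```

```text
(280, 396, 3)
```

View pics/w3c.png

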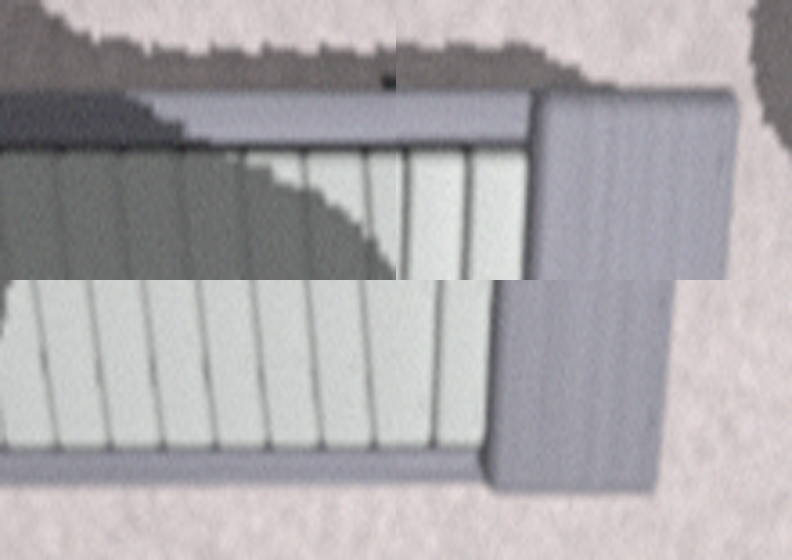

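```bash
python3 - <<'E'
from h import *
d=np.load("w3.npz");W=np.eye(4);W[:3,:3]=d["r"];W[:3,3]=d["p"];T=W@d["T"]
L=[("hood+x-y",425,96,.078),("hood-x-y",402,272.5,.078),("belt+x r",366,106.4,.075),("belt-x r",354.6,264.2,.075),("belt+x l",60,106.4,.075),("belt-x l",60,264.2,.075),("sk+x",101.5,96,.072),("sk-x",60,271.2,.072)]
for n,u,v,z in L:
    q=ray(d["K"],T,[(u,v)],z)[0][:2];print(n,q.round(4),"conv mm",(1000*np.array([(q-C)@CX,(q-C)@CY])).round(1))
E
```

```text
hood+x-y [ 0.6342 -0.2437] conv mm [  89.7 -227.6]
hood-x-y [ 0.4664 -0.2586] conv mm [ -78.8 -228.5]
belt+x r [ 0.6217 -0.196 ] conv mm [  81.1 -179. ]
belt-x r [ 0.47   -0.2102] conv mm [ -71.2 -180.6]
belt+x l [0.599 0.068] conv mm [80.4 85.9]
belt-x l [0.4445 0.0874] conv mm [-72.  118.1]
sk+x [0.6106 0.033 ] conv mm [89.  50.1]
sk-x [0.4345 0.0905] conv mm [-81.6 122. ]
```

```bash
sed -i 's/C=np.array(\[.526,-.0243\])/C=np.array([.5305,-.0235])/' h.py; python3 - <<'E'
from h import *
show();plan(list(C-.1*CY)+[.096],-CY)
E
```

```text
t 3.15 p [ 0.5362 -0.129   0.2075] x [ 0.085 -0.996  0.001] z [ 2.e-04 -6.e-04 -1.e+00] F [ 0.36  0.1  -0.21] M [ 0.044  0.006 -0.02 ] w -0.003 belt xy mm [  -3.1 -105.6]
shift units (now-axes) [-0.19 -0.1   3.72] turn units [-0.   -0.01  0.03] shift in goal axes [-0.19 -0.1   3.72]
```

>>> arm_command(steps=[-0.2,-0.1,0.9,0,0,0,0,0,0,0.9,0,0,0,0,0,0,0.9,0,0,0,0,0,0,0.9,0,0,0,0,0,0,0.1,0,0,0,0,0,0,0,0,0,0,0])

```text
time: 3.9
tool_pos: [0.5391, -0.1236, 0.0969]
tcp_rot: [-2.312, 2.127, -0.001]
wrist_force: [1.1, 1.1, 0.5]
width: -0.001
```

```bash
python3 -c "
from h import *
show()"
```

```text
t 3.9 p [ 0.5391 -0.1236  0.0969] x [ 0.084 -0.997  0.   ] z [ 4.e-04 -3.e-04 -1.e+00] F [1.13 1.12 0.49] M [ 0.036  0.037 -0.008] w -0.001 belt xy mm [   0.3 -100.5]
```

>>> arm_command(steps=[0,0,0.2,0,0,0,0,0,0,0.18,0,0,0,0,0,0,0,0,0,0,0])

```text
time: 4.28
tool_pos: [0.5385, -0.1226, 0.0848]
tcp_rot: [2.313, -2.125, -0.001]
wrist_force: [-0.2, 1.7, -0.5]
width: -0.0
```

>>> arm_command(steps=[0,0,0.1,0,0,0,0,0,0,0,0,0,0,0])

```text
time: 4.53
tool_pos: [0.5386, -0.1225, 0.0818]
tcp_rot: [2.313, -2.125, -0.001]
wrist_force: [-0.3, 0.2, -0.7]
width: -0.002
```

>>> arm_command(steps=[0,0,0.1,0,0,0,0,0,0,0,0,0,0,0])

```text
time: 4.78
tool_pos: [0.5385, -0.1226, 0.0786]
tcp_rot: [2.313, -2.125, -0.001]
wrist_force: [0.2, -0.5, -0.2]
width: 0.001
```

```bash
python3 - <<'E'
from h import *
show();s,p,r=st()
c=bot.read_camera("wrist");im=c["img"][...,::-1]
cv2.imwrite("pics/w4.png",cv2.convertScaleAbs(im,alpha=1.6))
for i in range(4):
    bot.read_camera("wrist");show()
E
```

```text
t 4.78 p [ 0.5385 -0.1226  0.0786] x [ 0.085 -0.996 -0.   ] z [-6.e-04  1.e-04 -1.e+00] F [ 0.18 -0.52 -0.17] M [-0.047  0.001 -0.037] w 0.001 belt xy mm [ -0.2 -99.4]
t 4.88 p [ 0.5387 -0.1226  0.0789] x [ 0.085 -0.996 -0.   ] z [-2.e-04  0.e+00 -1.e+00] F [0.21 0.5  0.08] M [ 0.013 -0.017 -0.067] w 0.002 belt xy mm [ -0.  -99.5]
t 4.92 p [ 0.5388 -0.1227  0.079 ] x [ 0.085 -0.996  0.   ] z [ 1.e-04 -0.e+00 -1.e+00] F [ 0.36 -0.11  1.09] M [ 0.041 -0.04  -0.027] w 0.002 belt xy mm [  0.1 -99.5]
t 4.97 p [ 0.5388 -0.1227  0.079 ] x [ 0.085 -0.996 -0.   ] z [ 1.e-04  0.e+00 -1.e+00] F [ 1.07  0.19 -0.38] M [-0.038 -0.012  0.021] w -0.004 belt xy mm [  0.1 -99.5]
t 5.03 p [ 0.5388 -0.1227  0.0791] x [ 0.085 -0.996  0.   ] z [ 1.e-04 -0.e+00 -1.e+00] F [-0.9   0.36  0.67] M [-0.035  0.028  0.036] w 0.001 belt xy mm [  0.1 -99.5]
```

View pics/w4.png

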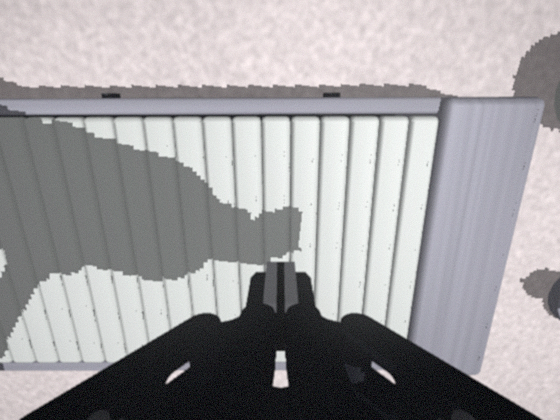

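>>> arm_command(steps=[0,0,0.1,0,0,0,0,0,0,0,0,0,0,0])

```text
time: 5.28
tool_pos: [0.5385, -0.1226, 0.0756]
tcp_rot: [2.313, -2.125, -0.001]
wrist_force: [-0.4, 0.5, -0.1]
width: -0.0
```

>>> arm_command(steps=[0,0,0.1,0,0,0,0,0,0,0,0,0,0,0])

```text
time: 5.52
tool_pos: [0.5385, -0.1226, 0.0726]
tcp_rot: [2.313, -2.125, -0.001]
wrist_force: [-0.7, 0.6, 0.4]
width: 0.001
```

```bash
python3 - <<'E'
from h import *
show();s,p,r=st()
c=bot.read_camera("scene");im=c["img"][...,::-1]
cv2.imwrite("pics/s4.png",cv2.convertScaleAbs(cv2.resize(im[130:280,150:350],None,fx=4,fy=4,interpolation=cv2.INTER_CUBIC),alpha=1.4))
E
```

```text
t 5.53 p [ 0.5385 -0.1226  0.0726] x [ 0.084 -0.996 -0.   ] z [-6.e-04  2.e-04 -1.e+00] F [-0.7   0.58  0.36] M [ 0.009  0.031 -0.015] w 0.001 belt xy mm [ -0.3 -99.4]
```

View pics/s4.png

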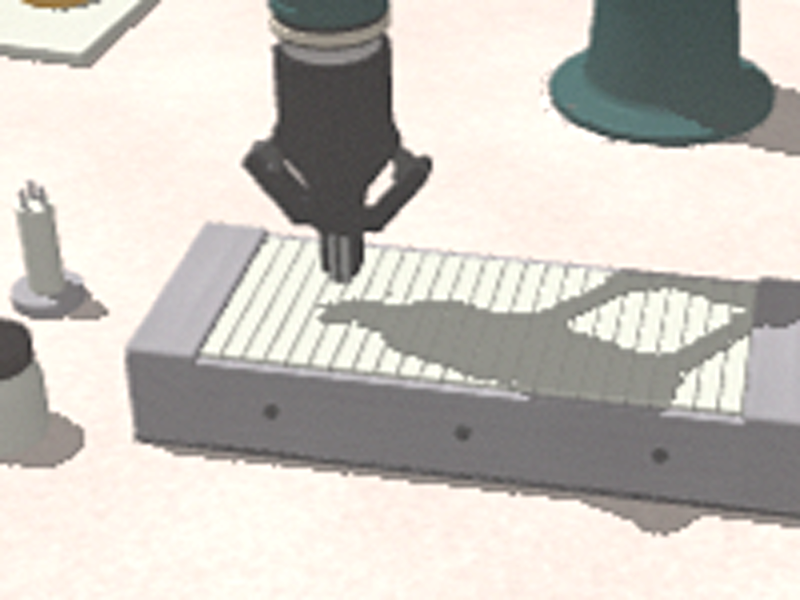

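```bash
python3 - <<'E'
from h import *
c=bot.read_camera("scene");K=c["camera_matrix"];T=np.linalg.inv(c["pose"])
for z in (.05,.06,.07,.08,.09,.1):
    q=T@[.5385,-.1226,z,1];print(z,((K@q[:3])/q[2])[:2].round(1), "crop",(((K@q[:3])/q[2])[:2]*4-[600,520]).round(0))
# conveyor hood corners
for P in (C-.23*CY+.086*CX,C-.23*CY-.086*CX,C+.23*CY+.086*CX):
    q=T@[*P,.078,1];print(((K@q[:3])/q[2])[:2]*4-[600,520])
show()
E
```

```text
0.05 [236. 213.] crop [344. 332.]
0.06 [235.8 210. ] crop [343. 320.]
0.07 [235.7 207. ] crop [343. 308.]
0.08 [235.5 204. ] crop [342. 296.]
0.09 [235.4 200.9] crop [341. 284.]
0.1 [235.2 197.9] crop [341. 271.]
[117.15040508 347.09609128]
[201.1581759  218.95575364]
[818.36766171 426.21357338]
t 5.62 p [ 0.5387 -0.1226  0.0729] x [ 0.085 -0.996 -0.   ] z [-2.e-04  0.e+00 -1.e+00] F [ 0.09 -0.57  0.63] M [-0.012 -0.016 -0.019] w 0.002 belt xy mm [ -0.  -99.5]
```

```bash
python3 - <<'E'
from h import *
d=np.load("w3.npz");K=d["K"];TC=d["T"]
def w(p,uv):
    W=np.eye(4);W[:3,:3]=d["r"];W[:3,3]=p
    return ray(K,W@TC,[uv],.075)[0]-p
print(w([.5362,-.1290,.2075],(231,160)),w([.5385,-.1226,.0786],(300,230)))
s,p,r=st()
c=bot.read_camera("wrist");im=c["img"][...,::-1]
cv2.imwrite("pics/w5.png",cv2.convertScaleAbs(im,alpha=1.6));show()
# project points along tool axis in wrist image
for z in(-.03,-.02,-.01,0,.014):
  for x in(0,):
    q=np.linalg.inv(TC)@[x,0,z,1];print(z,((K@q[:3])/q[2])[:2].round(0))
E
```

```text
[ 0.02908987  0.04671315 -0.1325    ] [ 0.01675212 -0.01036029 -0.0036    ]
t 5.67 p [ 0.5388 -0.1227  0.073 ] x [ 0.085 -0.996 -0.   ] z [-0.  0. -1.] F [0.11 0.06 0.02] M [-0.034 -0.001  0.039] w -0.005 belt xy mm [  0.  -99.5]
-0.03 [279. 287.]
-0.02 [279. 277.]
-0.01 [279. 267.]
0 [279. 259.]
0.014 [279. 248.]
```

View pics/w5.png

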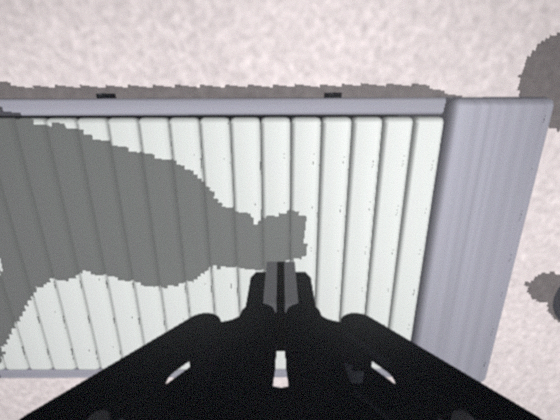

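>>> arm_command(steps=[0,0,0.07,0,0,0,0,0,0,0,0,0,0,0])

```text
time: 5.92
tool_pos: [0.5386, -0.1226, 0.0707]
tcp_rot: [2.313, -2.125, -0.001]
wrist_force: [-0.4, 1.0, -0.1]
width: -0.001
```

>>> arm_command(steps=[0,0,0.07,0,0,0,0,0,0,0,0,0,0,0])

```text
time: 6.18
tool_pos: [0.5386, -0.1226, 0.0685]
tcp_rot: [2.313, -2.125, -0.001]
wrist_force: [0.6, 0.4, 0.2]
width: -0.005
```

>>> arm_command(steps=[0,0,0.07,0,0,0,0,0,0,0,0,0,0,0])

```text
time: 6.42
tool_pos: [0.5386, -0.1226, 0.0664]
tcp_rot: [2.313, -2.125, -0.001]
wrist_force: [0.3, 0.2, 0.2]
width: -0.001
```

>>> arm_command(steps=[0,0,0.07,0,0,0,0,0,0,0,0,0,0,0])

```text
time: 6.68
tool_pos: [0.5386, -0.1226, 0.0644]
tcp_rot: [2.313, -2.125, -0.001]
wrist_force: [0.5, 0.3, 0.3]
width: 0.001
```

>>> arm_command(steps=[0,0,0.07,0,0,0,0,0,0,0,0,0,0,0])

```text
time: 6.92
tool_pos: [0.5386, -0.1226, 0.0623]
tcp_rot: [2.313, -2.125, -0.001]
wrist_force: [-0.4, -1.0, -0.3]
width: 0.003
```

>>> arm_command(steps=[0,0,0.07,0,0,0,0,0,0,0,0,0,0,0])

```text
time: 7.18
tool_pos: [0.5386, -0.1226, 0.0601]
tcp_rot: [2.313, -2.125, -0.001]
wrist_force: [-0.8, -0.9, 0.6]
width: -0.003
```

>>> arm_command(steps=[0,0,0.07,0,0,0,0,0,0,0,0,0,0,0])

```text
time: 7.42
tool_pos: [0.5386, -0.1226, 0.0581]
tcp_rot: [2.313, -2.125, -0.001]
wrist_force: [-0.4, 0.2, -0.2]
width: -0.002
```

```bash
python3 - <<'E'
from h import *
show();s,p,r=st()
c=bot.read_camera("scene");im=c["img"][...,::-1]
cv2.imwrite("pics/s6.png",cv2.convertScaleAbs(cv2.resize(im[150:250,170:300],None,fx=6,fy=6,interpolation=cv2.INTER_CUBIC),alpha=1.4))
E
```

```text
t 7.42 p [ 0.5386 -0.1226  0.0581] x [ 0.085 -0.996 -0.   ] z [-4.e-04  1.e-04 -1.e+00] F [-0.35  0.15 -0.23] M [-0.007 -0.054 -0.01 ] w -0.002 belt xy mm [ -0.1 -99.5]
```

View pics/s6.png

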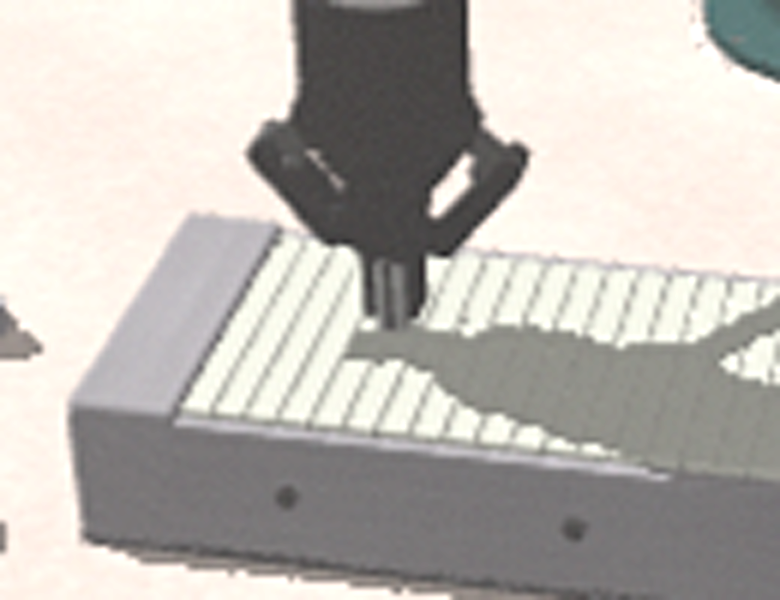

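>>> arm_command(steps=[0,0,0.07,0,0,0,0,0,0,0.07,0,0,0,0,0,0,0,0,0,0,0])

```text
time: 7.85
tool_pos: [0.5385, -0.1226, 0.0537]
tcp_rot: [2.313, -2.125, -0.001]
wrist_force: [0.4, 0.2, 0.5]
width: 0.0
```

>>> arm_command(steps=[0,0,0.07,0,0,0,0,0,0,0,0,0,0,0])

```text
time: 8.1
tool_pos: [0.5386, -0.1226, 0.0518]
tcp_rot: [2.313, -2.125, -0.0]
wrist_force: [-0.2, 0.6, 0.9]
width: 0.004
```

>>> arm_command(steps=[0,0,0.07,0,0,0,0,0,0,0,0,0,0,0])

```text
time: 8.35
tool_pos: [0.5388, -0.1227, 0.0498]
tcp_rot: [-2.313, 2.125, -0.0]
wrist_force: [0.3, -0.2, 0.5]
width: 0.001
```

>>> arm_command(steps=[0,0,0.07,0,0,0,0,0,0,0,0,0,0,0])

```text
time: 8.6
tool_pos: [0.539, -0.1227, 0.0478]
tcp_rot: [-2.313, 2.125, -0.0]
wrist_force: [0.3, -0.2, 1.3]
width: -0.001
```

>>> arm_command(steps=[0,0,0.07,0,0,0,0,0,0,0,0,0,0,0])

```text
time: 8.85
tool_pos: [0.539, -0.1227, 0.0458]
tcp_rot: [-2.313, 2.125, -0.001]
wrist_force: [-0.3, -0.9, 2.4]
width: 0.002
```

```bash
cat >> h.py <<'E'
def avg(n=5):
    A=[];B=[]
    for i in range(n):
        s=bot.read_state();A.append(s["wrist_force"]);B.append(s["torque"]);bot.read_camera("top")
    s,p,r=st();print("t",round(s["time"],2),"p",p.round(4),"F",np.mean(A,0).round(2),"M",np.mean(B,0).round(3),"belt mm",(1000*np.array([(p[:2]-C)@CX,(p[:2]-C)@CY])).round(1))
E
python3 - <<'E'
from h import *
avg(6)
im=bot.read_camera("wrist")["img"][...,::-1]
cv2.imwrite("pics/w7.png",cv2.convertScaleAbs(im,alpha=1.6))
E
```

```text
t 9.15 p [ 0.539  -0.1228  0.0458] F [ 0.01 -0.23  2.31] M [ 0.003 -0.026 -0.001] belt mm [  0.2 -99.6]
```

View pics/w7.png

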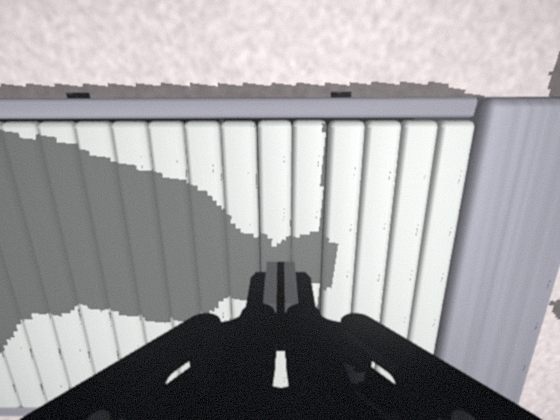

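>>> arm_command(steps=[0,0,-0.33,0,0,0,0,-0.8,0,0,0,0,0,0,0,0,0.12,0,0,0,0,0,0,0.12,0,0,0,0,0,0,0,0,0,0,0])

```text
time: 9.82
tool_pos: [0.5365, -0.099, 0.0481]
tcp_rot: [2.313, -2.126, -0.001]
wrist_force: [-0.5, 0.9, 1.2]
width: -0.005
```

>>> arm_command(steps=[0,0,-0.24,0,0,0,0,-0.8,0,0,0,0,0,0,0,0,0.12,0,0,0,0,0,0,0.12,0,0,0,0,0,0,0,0,0,0,0])

```text
time: 10.45
tool_pos: [0.5345, -0.0753, 0.048]
tcp_rot: [2.313, -2.126, -0.001]
wrist_force: [-0.5, -0.6, 0.9]
width: 0.001
```

>>> arm_command(steps=[0,0,-0.24,0,0,0,0,-0.8,0,0,0,0,0,0,0,0,0.12,0,0,0,0,0,0,0.12,0,0,0,0,0,0,0,0,0,0,0])

```text
time: 11.08
tool_pos: [0.5327, -0.0513, 0.0483]
tcp_rot: [2.313, -2.126, -0.0]
wrist_force: [-0.5, 1.5, 1.8]
width: 0.001
```

>>> arm_command(steps=[0,0,-0.24,0,0,0,0,-0.8,0,0,0,0,0,0,0,0,0.12,0,0,0,0,0,0,0.12,0,0,0,0,0,0,0,0,0,0,0])

```text
time: 11.7
tool_pos: [0.5306, -0.0274, 0.0482]
tcp_rot: [2.313, -2.126, -0.0]
wrist_force: [-0.6, 0.4, 1.4]
width: 0.002
```

>>> arm_command(steps=[0,0,-0.24,0,0,0,0,-0.8,0,0,0,0,0,0,0,0,0.12,0,0,0,0,0,0,0.12,0,0,0,0,0,0,0,0,0,0,0])

```text
time: 12.32
tool_pos: [0.5288, -0.0034, 0.049]
tcp_rot: [-2.313, 2.126, 0.0]
wrist_force: [-3.0, 1.6, 6.8]
width: 0.002
```

```bash
python3 -c "
from h import *
avg(3)"
```

```text
t 12.47 p [ 0.5288 -0.0034  0.0491] F [-2.51  1.42  6.14] M [0.313 0.38  0.006] belt mm [-0.  20.2]
```

>>> arm_command(steps=[0,0,-0.24,0,0,0,0,0.3,0,0,0,0,0,0,0,0,0.12,0,0,0,0,0,0,0.12,0,0,0,0,0,0,0,0,0,0,0])

```text
time: 13.1
tool_pos: [0.5294, -0.0126, 0.0488]
tcp_rot: [2.313, -2.125, 0.0]
wrist_force: [-2.0, -0.5, 7.5]
width: -0.003
```

```bash
python3 -c "
from h import *
avg(3)"
```

```text
t 13.25 p [ 0.5294 -0.0126  0.0488] F [-1.82 -1.71  6.94] M [-0.304  0.375  0.036] belt mm [-0.2 11. ]
```

>>> arm_command(steps=[0,0,-0.24,0,0,0,0,0.3,0,0,0,0,0,0,0,0,0.12,0,0,0,0,0,0,0.12,0,0,0,0,0,0,0,0,0,0,0])

```text
time: 13.88
tool_pos: [0.5298, -0.0212, 0.0479]
tcp_rot: [2.313, -2.125, -0.001]
wrist_force: [-0.8, -1.8, 0.9]
width: -0.001
```

```bash
python3 -c "
from h import *
avg(3)"
```

```text
t 14.03 p [ 0.5299 -0.021   0.0483] F [-0.3  -1.03  1.21] M [-0.151  0.098 -0.013] belt mm [-0.4  2.5]
```

>>> arm_command(steps=[0,0,-0.24,0,0,0,0,-0.8,0,0,0,0,0,0,0,0,0.12,0,0,0,0,0,0,0.12,0,0,0,0,0,0,0,0,0,0,0])

```text
time: 14.65
tool_pos: [0.5283, 0.003, 0.049]
tcp_rot: [-2.313, 2.126, 0.001]
wrist_force: [-2.8, 2.1, 7.1]
width: -0.0
```

```bash
python3 -c "
from h import *
avg(3)"
```

```text
t 14.8 p [0.5283 0.003  0.0491] F [-2.49  2.96  6.52] M [ 0.472  0.359 -0.019] belt mm [-0.  26.6]
```

>>> arm_command(steps=[0,0,-0.24,0,0,0,0,-0.3,0,0,0,0,0,0,0,0,0.12,0,0,0,0,0,0,0.12,0,0,0,0,0,0,0,0,0,0,0])

```text
time: 15.42
tool_pos: [0.5272, 0.0121, 0.0488]
tcp_rot: [2.313, -2.125, -0.001]
wrist_force: [-2.1, 0.6, 8.5]
width: 0.004
```

```bash
python3 -c "
from h import *
avg(3)"
```

```text
t 15.57 p [0.5272 0.0121 0.0489] F [-2.87  0.7   7.65] M [0.186 0.472 0.004] belt mm [-0.3 35.7]
```

>>> arm_command(steps=[0,0,-0.24,0,0,0,0,-0.3,0,0,0,0,0,0,0,0,0.12,0,0,0,0,0,0,0.12,0,0,0,0,0,0,0,0,0,0,0])

```text
time: 16.2
tool_pos: [0.5264, 0.0211, 0.0488]
tcp_rot: [2.313, -2.125, -0.001]
wrist_force: [-2.8, 1.7, 8.0]
width: -0.002
```

```bash
python3 -c "
from h import *
avg(3)"
```

```text
t 16.35 p [0.5264 0.0211 0.0489] F [-2.76  1.51  7.47] M [ 0.246  0.483 -0.031] belt mm [-0.4 44.8]
```

>>> arm_command(steps=[0,0,-0.24,0,0,0,0,-0.25,0,0,0,0,0,0,0,0,0.12,0,0,0,0,0,0,0.12,0,0,0,0,0,0,0,0,0,0,0])

```text
time: 16.98
tool_pos: [0.5254, 0.0283, 0.0477]
tcp_rot: [2.313, -2.125, -0.002]
wrist_force: [-0.4, 0.8, 0.5]
width: 0.005
```

```bash
python3 -c "
from h import *
avg(3)"
```

```text
t 17.12 p [0.5257 0.0282 0.0482] F [-0.23  0.7   0.33] M [ 0.069  0.055 -0.016] belt mm [-0.5 51.9]
```

```bash
python3 -c "
from h import *
show();plan([.489,-.3866,.13],-CY);print(C+.03*CY)"
```

```text
t 17.12 p [0.5257 0.0282 0.0482] x [ 0.084 -0.996 -0.   ] z [-6.e-04 -0.e+00 -1.e+00] F [-0.89  0.75  0.5 ] M [0.048 0.076 0.03 ] w -0.005 belt xy mm [-0.5 51.9]
shift units (now-axes) [13.67  2.39 -2.72] turn units [0.01 0.   0.02] shift in goal axes [13.68  2.36 -2.73]
[0.52801575 0.00639697]
```

>>> arm_command(steps=[0,0,-0.9,0,0,0,0,0,0,-0.9,0,0,0,0,0.5,0,-0.9,0,0,0,0.5,1,0.2,0,0,0,0,1,1,0.2,0,0,0,0,1,1,0.2,0,0,0,0,1,1,0.2,0,0,0,0,1,1,0.2,0,0,0,0,1,1,0.2,0,0,0,0,1,1,0.2,0,0,0,0,1])

```text
time: 18.38
tool_pos: [0.5029, -0.2006, 0.1294]
tcp_rot: [2.313, -2.126, 0.0]
wrist_force: [0.9, -0.3, -0.0]
width: 1.0
```

>>> arm_command(steps=[1,0.2,0,0,0,0,1,1,0.2,0,0,0,0,1,1,0.2,0,0,0,0,1,1,0.2,0,0,0,0,1,1,0.2,0,0,0,0,1,1,0.2,0,0,0,0,1,0,0,0,0,0,0,1,0,0,0,0,0,0,1])

```text
time: 19.38
tool_pos: [0.4822, -0.3814, 0.1291]
tcp_rot: [-2.313, 2.126, 0.001]
wrist_force: [0.1, -0.6, -0.4]
width: 1.0
```

```bash
python3 - <<'E'
from h import *
show();s,p,r=st()
c=bot.read_camera("wrist");im=c["img"][...,::-1];np.savez("w8.npz",p=p,r=r.as_matrix(),K=c["camera_matrix"],T=c["T_tool_cam"])
cv2.imwrite("pics/w8.png",cv2.convertScaleAbs(im,alpha=1.6))
plan([.489,-.3866,.13],-CY)
E
```

```text
t 19.38 p [ 0.4822 -0.3814  0.1291] x [ 0.084 -0.996 -0.001] z [-5.e-04  9.e-04 -1.e+00] F [ 0.08 -0.59 -0.41] M [ 0.039  0.004 -0.056] w 1.0 belt xy mm [ -77.8 -352.7]
shift units (now-axes) [ 0.2  -0.21 -0.03] turn units [0.   0.01 0.02] shift in goal axes [ 0.2  -0.21 -0.03]
```

View pics/w8.png

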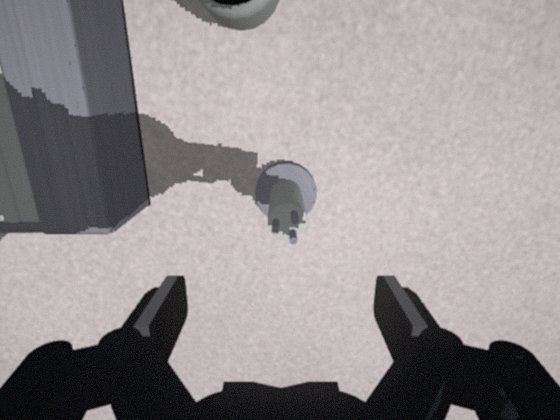

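```bash
python3 - <<'E'
from h import *
d=np.load("w8.npz");W=np.eye(4);W[:3,:3]=d["r"];W[:3,3]=d["p"];T=W@d["T"]
print("foot",ray(d["K"],T,[(286,191)],.012),"r",ray(d["K"],T,[(255,191),(317,191)],.012))
a=cv2.imread("pics/w8.png")[150:260,230:340];cv2.imwrite("pics/w8c.png",cv2.resize(a,None,fx=5,fy=5,interpolation=cv2.INTER_CUBIC))
E
```

```text
foot [[ 0.49056572 -0.386601    0.012     ]] r [[ 0.48825439 -0.3590753   0.012     ]
 [ 0.49287678 -0.41412348  0.012     ]]
```

View pics/w8c.png

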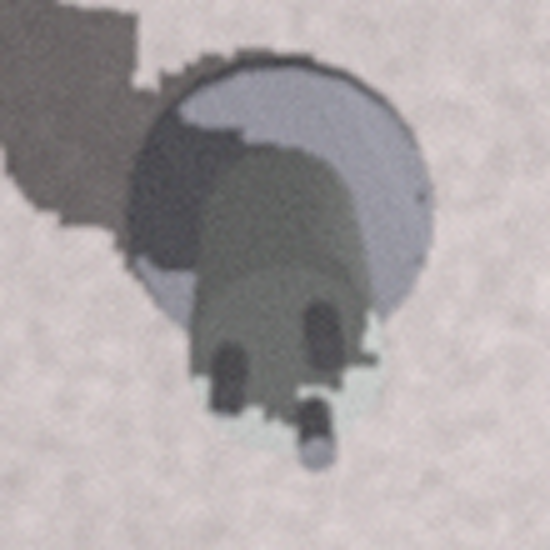

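```bash
python3 - <<'E'
from h import *
d=np.load("w8.npz");W=np.eye(4);W[:3,:3]=d["r"];W[:3,3]=d["p"];T=W@d["T"]
print("post",ray(d["K"],T,[(287,221.2)],.085))
plan([.4895,-.387,.014],-CY)
E
```

```text
post [[ 0.48874713 -0.38625618  0.085     ]]
shift units (now-axes) [ 0.22 -0.22  3.84] turn units [0.   0.01 0.02] shift in goal axes [ 0.22 -0.22  3.84]
```

>>> arm_command(steps=[0.22,-0.22,0.5,0,0,0,1,0,0,0.8,0,0,0,1,0,0,0.8,0,0,0,1,0,0,0.8,0,0,0,1,0,0,0,0,0,0,1])

```text
time: 20.05
tool_pos: [0.4879, -0.3855, 0.0389]
tcp_rot: [2.314, -2.124, -0.01]
wrist_force: [-0.1, 1.4, 0.3]
width: 1.001
```

```bash
python3 - <<'E'
from h import *
show()
c=bot.read_camera("wrist");im=c["img"][...,::-1]
cv2.imwrite("pics/w9.png",cv2.convertScaleAbs(im,alpha=1.6))
im=bot.read_camera("scene")["img"][...,::-1]
cv2.imwrite("pics/s9.png",cv2.convertScaleAbs(cv2.resize(im[110:230,100:260],None,fx=5,fy=5,interpolation=cv2.INTER_CUBIC),alpha=1.4))
plan([.4895,-.387,.014],-CY)
E
```

```text
t 20.05 p [ 0.4879 -0.3855  0.0389] x [ 0.085 -0.996 -0.005] z [-0.0048  0.0042 -1.    ] F [-0.12  1.38  0.33] M [ 0.005 -0.02   0.026] w 1.001 belt xy mm [ -72.4 -357.3]
shift units (now-axes) [-0.02  0.01  0.94] turn units [0.   0.   0.02] shift in goal axes [-0.02  0.01  0.94]
```

View pics/w9.png

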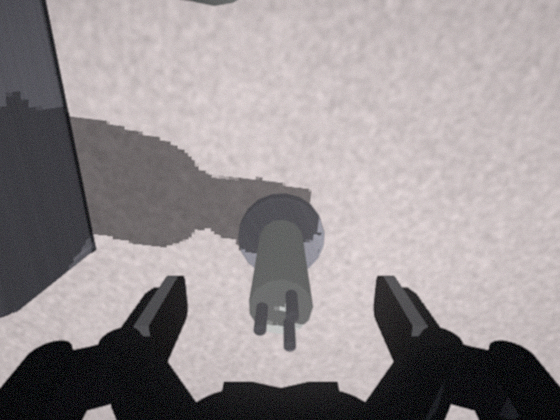

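View pics/s9.png

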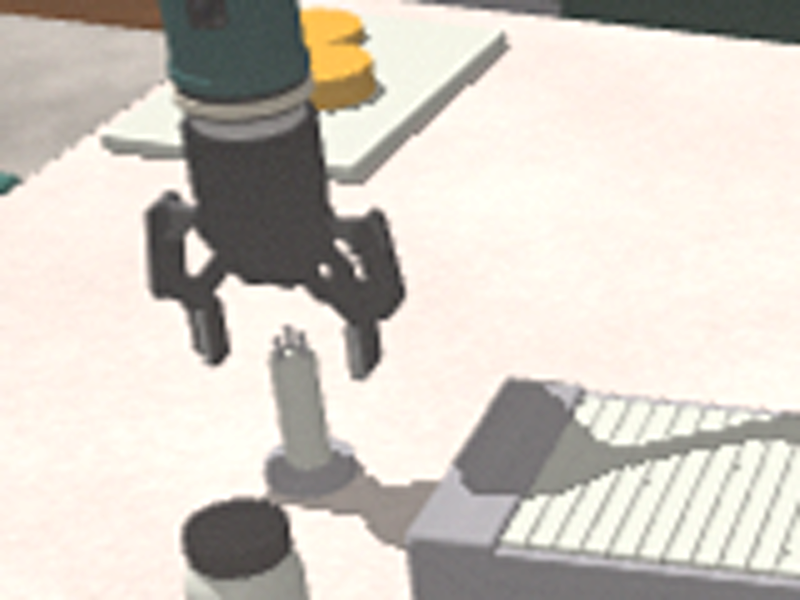

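>>> arm_command(steps=[0,0,0.4,0,0,0,1,0,0,0.3,0,0,0,1,0,0,0,0,0,0,1])

```text
time: 20.52
tool_pos: [0.4888, -0.3873, 0.0203]
tcp_rot: [2.313, -2.126, -0.003]
wrist_force: [-0.7, 0.5, 0.2]
width: 0.998
```

```bash
python3 - <<'E'
from h import *
show()
im=bot.read_camera("scene")["img"][...,::-1]
cv2.imwrite("pics/s10.png",cv2.convertScaleAbs(cv2.resize(im[110:230,100:260],None,fx=5,fy=5,interpolation=cv2.INTER_CUBIC),alpha=1.4))
im=bot.read_camera("wrist")["img"][...,::-1]
cv2.imwrite("pics/w10.png",cv2.convertScaleAbs(im,alpha=1.6))
E
```

```text
t 20.52 p [ 0.4888 -0.3873  0.0203] x [ 0.084 -0.996 -0.001] z [-0.0015  0.0013 -1.    ] F [-0.7   0.46  0.23] M [-0.022 -0.028 -0.035] w 0.998 belt xy mm [ -71.6 -359.1]
```

View pics/s10.png

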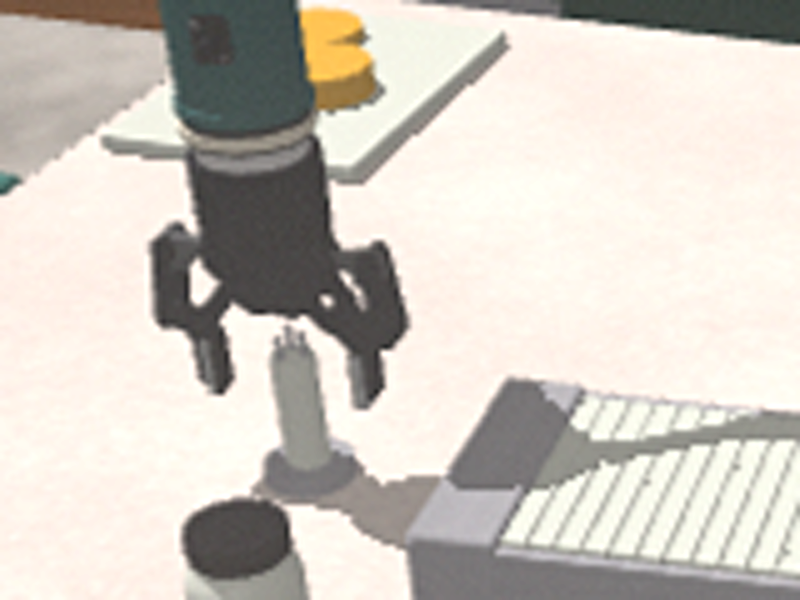

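View pics/w10.png

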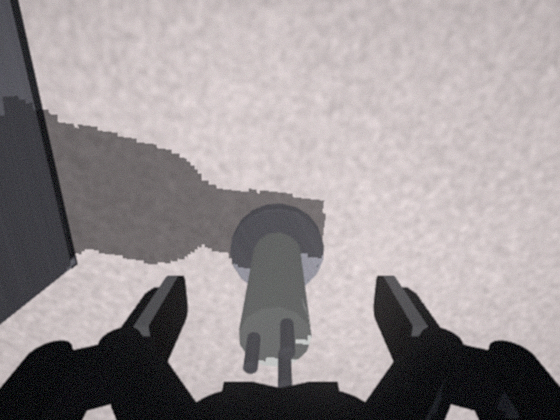

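>>> arm_command(steps=[0,0,0,0,0,0,0,0,0,0,0,0,0,0,0,0,0,0,0,0,0,0,0,0,0,0,0,0,0,0,0,0,0,0,0,0,0,0,0,0,0,0], squeeze=50)

```text
time: 21.38
tool_pos: [0.4896, -0.3872, 0.0216]
tcp_rot: [-2.313, 2.125, 0.001]
wrist_force: [-0.6, 5.6, 3.6]
width: 0.317
```

```bash
python3 - <<'E'
from h import *
show()
im=bot.read_camera("scene")["img"][...,::-1]
cv2.imwrite("pics/s11.png",cv2.convertScaleAbs(cv2.resize(im[110:230,100:260],None,fx=5,fy=5,interpolation=cv2.INTER_CUBIC),alpha=1.4))
im=bot.read_camera("wrist")["img"][...,::-1]
cv2.imwrite("pics/w11.png",cv2.convertScaleAbs(im,alpha=1.6))
E
```

```text
t 21.38 p [ 0.4896 -0.3872  0.0216] x [ 0.084 -0.996 -0.001] z [-2.0e-04  1.1e-03 -1.0e+00] F [-0.62  5.56  3.56] M [ 0.829  0.085 -0.021] w 0.317 belt xy mm [ -70.8 -359. ]
```

View pics/s11.png

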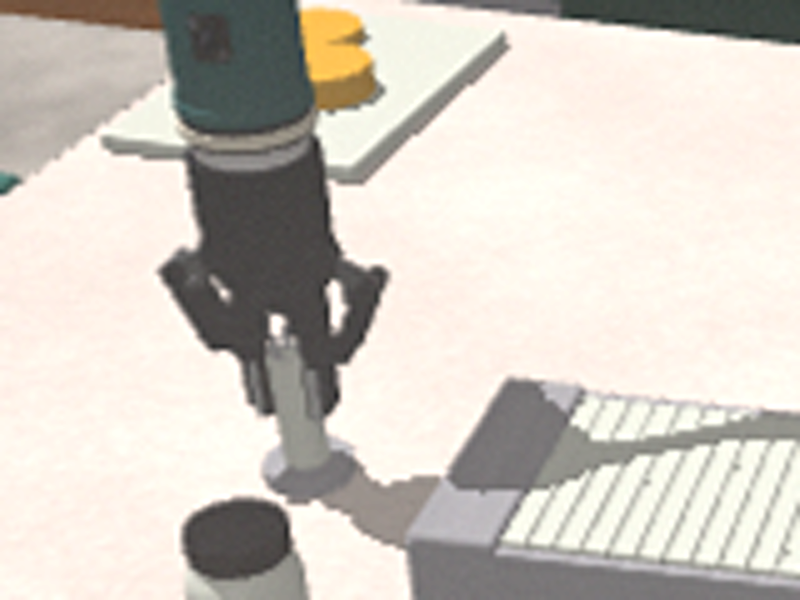

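View pics/w11.png

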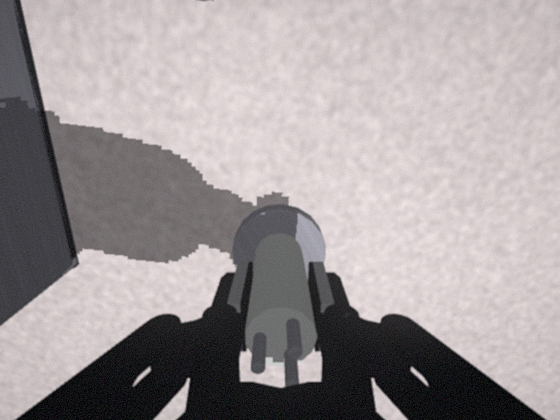

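>>> arm_command(steps=[0,0,-0.5,0,0,0,0,0,0,-0.8,0,0,0,0,0,0,-0.9,0,0,0,0,0,0,-0.9,0,0,0,0,0,0,-0.9,0,0,0,0,0,0,0,0,0,0,0,0,0,0,0,0,0,0])

```text
time: 22.35
tool_pos: [0.4884, -0.3873, 0.1394]
tcp_rot: [2.313, -2.125, -0.004]
wrist_force: [0.4, -0.2, -9.5]
width: 0.314
```

```bash
python3 - <<'E'
from h import *
avg(3);show()
im=bot.read_camera("scene")["img"][...,::-1]
cv2.imwrite("pics/s12.png",cv2.convertScaleAbs(cv2.resize(im[80:230,100:260],None,fx=4,fy=4,interpolation=cv2.INTER_CUBIC),alpha=1.4))
plan([.528,.0064,.14],-CY)
E
```

```text
t 22.5 p [ 0.4883 -0.3869  0.1389] F [ 0.32  0.47 -9.42] M [ 0.051 -0.025  0.017] belt mm [ -72.2 -358.7]
t 22.5 p [ 0.4883 -0.3869  0.1389] x [ 0.085 -0.996 -0.003] z [-0.0032  0.0025 -1.    ] F [-0.64 -0.37 -9.53] M [ 0.003 -0.019 -0.021] w 0.314 belt xy mm [ -72.2 -358.7]
shift units (now-axes) [-12.96  -2.42  -0.  ] turn units [0.02 0.02 0.02] shift in goal axes [-12.96  -2.4   -0.03]
```

View pics/s12.png

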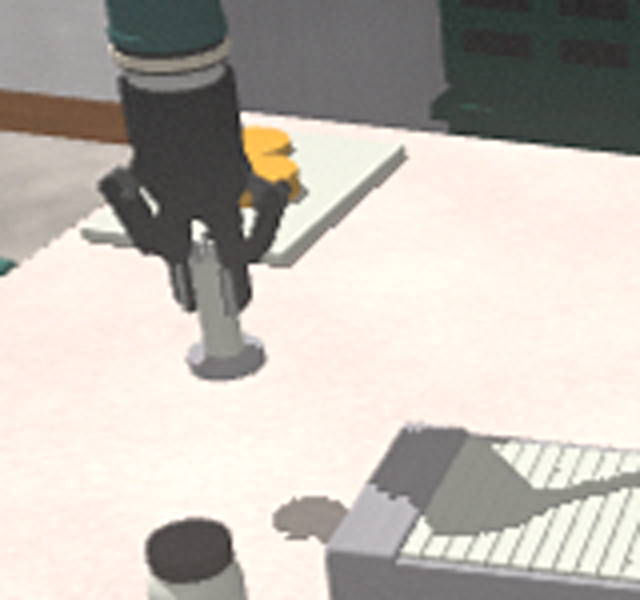

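The holder is lifted cleanly and hangs upright. I'll carry it over the bar.

>>> arm_command(steps=[-0.6,-0.1,0,0,0,0,0,-1,-0.2,0,0,0,0,0,-1,-0.2,0,0,0,0,0,-1,-0.2,0,0,0,0,0,-1,-0.2,0,0,0,0,0,-1,-0.2,0,0,0,0,0,-1,-0.2,0,0,0,0,0,-1,-0.2,0,0,0,0,0,-1,-0.2,0,0,0,0,0,-1,-0.2,0,0,0,0,0])

```text
time: 23.8
tool_pos: [0.5215, -0.0941, 0.1412]
tcp_rot: [-2.314, 2.125, 0.001]
wrist_force: [-0.2, 0.7, -9.2]
width: 0.315
```

>>> arm_command(steps=[-1,-0.2,0,0,0,0,0,-1,-0.2,0,0,0,0,0,-0.8,-0.2,0,0,0,0,0,-0.5,-0.1,0,0,0,0,0,0,0,0,0,0,0,0,0,0,0,0,0,0,0])

```text
time: 24.55
tool_pos: [0.5343, 0.0038, 0.1413]
tcp_rot: [2.313, -2.125, 0.0]
wrist_force: [-0.2, -0.4, -7.9]
width: 0.314
```

```bash
python3 - <<'E'
from h import *
show()
im=bot.read_camera("wrist")["img"][...,::-1]
cv2.imwrite("pics/w13.png",cv2.convertScaleAbs(im,alpha=1.6))
plan([.528,.0064,.11],-CY)
E
```

```text
t 24.55 p [0.5343 0.0038 0.1413] x [ 0.085 -0.996  0.001] z [-4.e-04 -7.e-04 -1.e+00] F [-0.2  -0.35 -7.88] M [-0.074  0.022 -0.026] w 0.314 belt xy mm [ 6.1 26.9]
shift units (now-axes) [-0.11  0.2   1.04] turn units [ 0.   -0.    0.01] shift in goal axes [-0.11  0.2   1.04]
```

View pics/w13.png

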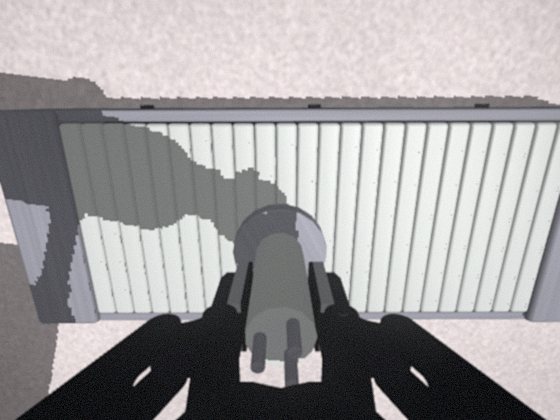

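>>> arm_command(steps=[-0.1,0.2,0.4,0,0,0,0,0,0,0.5,0,0,0,0,0,0,0.3,0,0,0,0,0,0,0,0,0,0,0,0,0,0,0,0,0,0])

```text
time: 25.22
tool_pos: [0.5288, 0.0068, 0.1055]
tcp_rot: [-2.313, 2.125, -0.0]
wrist_force: [-0.2, 0.0, -7.8]
width: 0.319
```

```bash
python3 - <<'E'
from h import *
avg(3);show()
s,p,r=st();c=bot.read_camera("wrist");im=c["img"][...,::-1];np.savez("w14.npz",p=p,r=r.as_matrix(),K=c["camera_matrix"],T=c["T_tool_cam"])
cv2.imwrite("pics/w14.png",cv2.convertScaleAbs(im,alpha=1.6))
im=bot.read_camera("scene")["img"][...,::-1]
cv2.imwrite("pics/s14.png",cv2.convertScaleAbs(cv2.resize(im[110:260,170:370],None,fx=4,fy=4,interpolation=cv2.INTER_CUBIC),alpha=1.4))
plan([.528,.0064,.098],-CY)
E
```

```text
t 25.38 p [0.5291 0.0068 0.1061] F [ 0.43 -0.29 -8.3 ] M [-0.004 -0.03   0.019] belt mm [ 1.1 30.3]
t 25.38 p [0.5291 0.0068 0.1061] x [ 0.085 -0.996  0.   ] z [ 0.0014 -0.     -1.    ] F [ 0.14  0.57 -8.  ] M [-0.039 -0.071  0.002] w 0.312 belt xy mm [ 1.1 30.3]
shift units (now-axes) [0.01 0.03 0.27] turn units [-0.01 -0.    0.02] shift in goal axes [0.01 0.03 0.27]
```

View pics/w14.png

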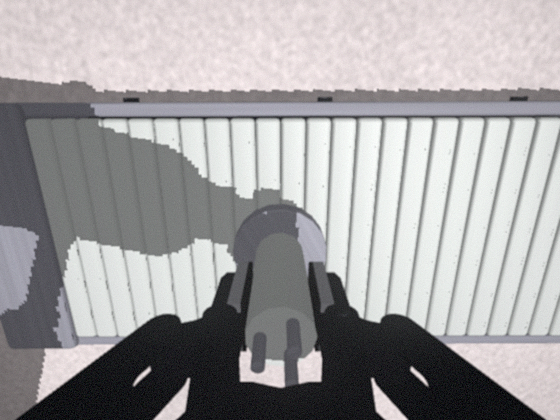

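View pics/s14.png

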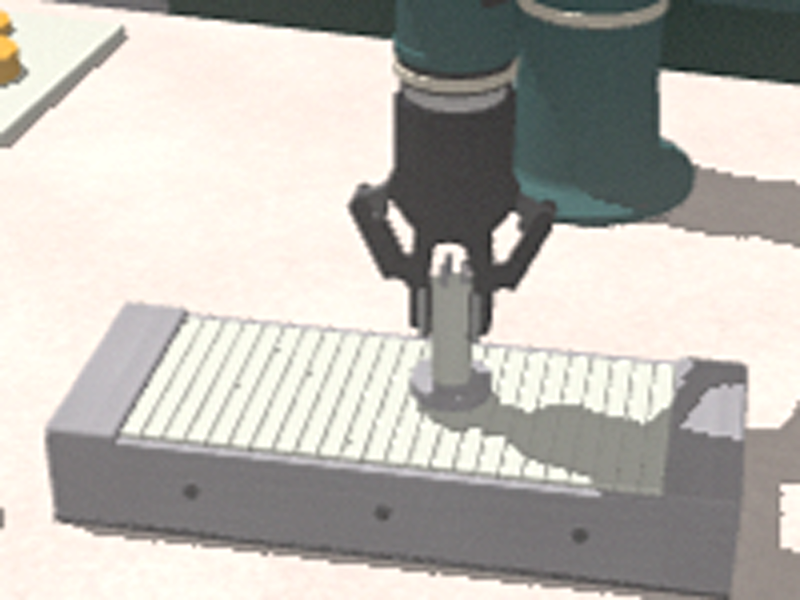

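```bash
python3 - <<'E'
from h import *
d=np.load("w14.npz");W=np.eye(4);W[:3,:3]=d["r"];W[:3,3]=d["p"];T=W@d["T"]
for n,u,v,z in [("foot L",234,250,.097),("foot R",326,250,.097),("foot top",280,205,.097),("belt+x",280,117,.075),("belt-x l",85,336,.075),("belt-x r",520,336,.075),("sk+x",280,105,.072),("sk-x",500,342,.072),("hood+y edge belt",25,118,.078),]:
    q=ray(d["K"],T,[(u,v)],z)[0][:2];print(n,(1000*np.array([(q-C)@CX,(q-C)@CY])).round(1))
E
```

```text
foot L [ 2.1 56.6]
foot R [2.2 2.8]
foot top [29.7 29.7]
belt+x [76.1 29.8]
belt-x l [-76.7 171. ]
belt-x r [ -76.4 -144.6]
sk+x [82.7 29.8]
sk-x [ -84.3 -133.6]
hood+y edge belt [ 75.5 174.9]
```

```bash
python3 - <<'E'
import cv2
a=cv2.imread("pics/w14.png")[90:210,0:330];cv2.imwrite("pics/w14c.png",cv2.resize(cv2.convertScaleAbs(a,alpha=1.2),None,fx=2.4,fy=4,interpolation=cv2.INTER_CUBIC))
E
```

```text
(no output)
```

View pics/w14c.png

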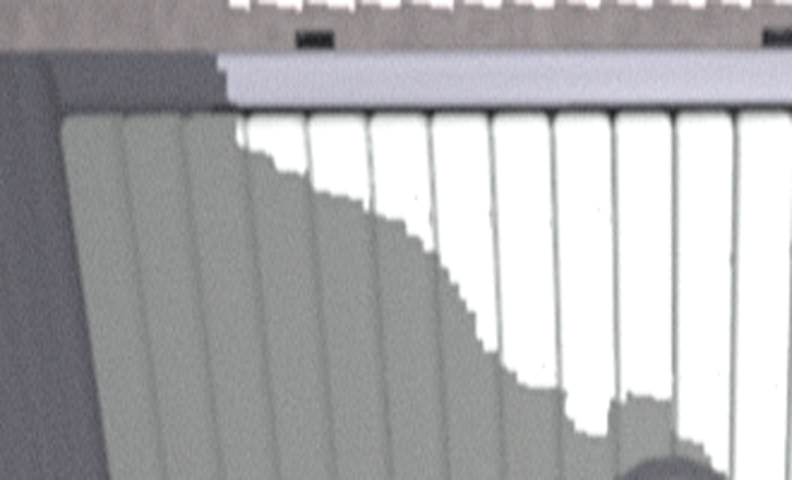

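>>> arm_command(steps=[0,0.05,0.15,0,0,0,0,0,0,0.15,0,0,0,0,0,0,0,0,0,0,0])

```text
time: 25.85
tool_pos: [0.5265, 0.0067, 0.0959]
tcp_rot: [2.313, -2.125, -0.001]
wrist_force: [-0.7, -0.7, -8.3]
width: 0.313
```

```bash
python3 -c "
from h import *
avg(2)"
```

```text
t 25.95 p [0.5267 0.0067 0.0963] F [-0.64 -0.28 -8.06] M [-0.047  0.087  0.006] belt mm [-1.3 30.4]
```

>>> arm_command(steps=[0,0,0.05,0,0,0,0,0,0,0,0,0,0,0])

```text
time: 26.2
tool_pos: [0.527, 0.0067, 0.0951]
tcp_rot: [-2.313, 2.125, -0.0]
wrist_force: [-0.6, 0.9, -6.5]
width: 0.314
```

>>> arm_command(steps=[0,0,0.05,0,0,0,0,0,0,0,0,0,0,0])

```text
time: 26.45
tool_pos: [0.5272, 0.0067, 0.0943]
tcp_rot: [-2.313, 2.125, -0.001]
wrist_force: [-2.5, 0.9, 0.4]
width: 0.312
```

>>> arm_command(steps=[0,0,0,0,0,0,0.36,0,0,0,0,0,0,0.45,0,0,0,0,0,0,0.7,0,0,0,0,0,0,1,0,0,0,0,0,0,1,0,0,0,0,0,0,1])

```text
time: 27.2
tool_pos: [0.5269, 0.0067, 0.0933]
tcp_rot: [2.313, -2.125, -0.0]
wrist_force: [-0.7, 0.1, -0.2]
width: 1.002
```

```bash
python3 - <<'E'
from h import *
avg(2);show()
im=bot.read_camera("wrist")["img"][...,::-1]
cv2.imwrite("pics/w15.png",cv2.convertScaleAbs(im,alpha=1.6))
im=bot.read_camera("scene")["img"][...,::-1]
cv2.imwrite("pics/s15.png",cv2.convertScaleAbs(cv2.resize(im[110:260,170:370],None,fx=4,fy=4,interpolation=cv2.INTER_CUBIC),alpha=1.4))
E
```

```text
t 27.3 p [0.5269 0.0067 0.0933] F [-0.04  0.08 -0.27] M [-0.038 -0.003  0.032] belt mm [-1.1 30.4]
t 27.3 p [0.5269 0.0067 0.0933] x [ 0.085 -0.996 -0.   ] z [-1.e-04  0.e+00 -1.e+00] F [0.29 0.15 0.34] M [ 0.025  0.012 -0.017] w 1.001 belt xy mm [-1.1 30.4]
```

View pics/w15.png

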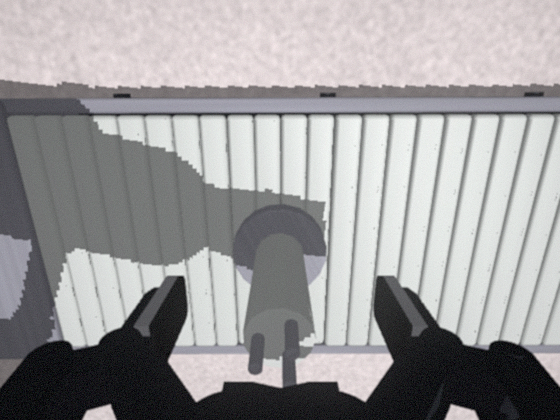

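View pics/s15.png

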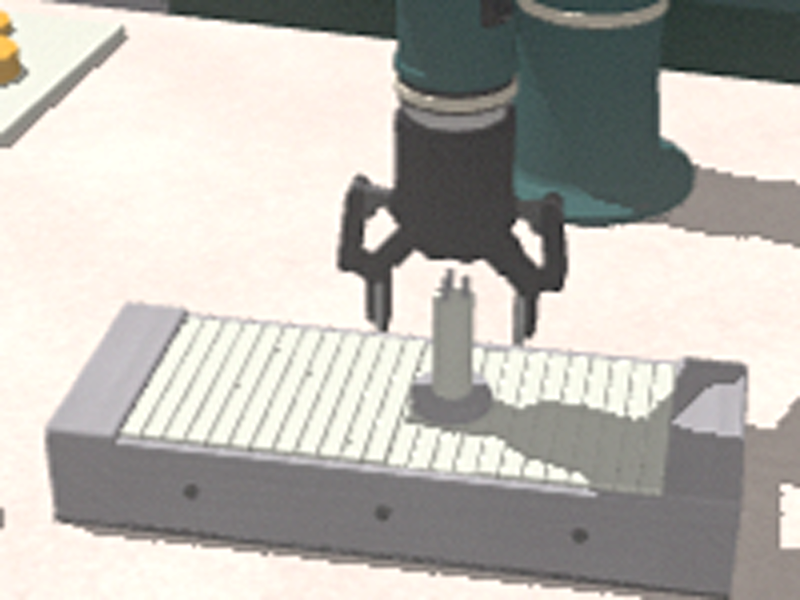

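Released; it stands upright. I'll raise the tool straight up and check from above.

>>> arm_command(steps=[0,0,-0.5,0,0,0,1,0,0,-0.9,0,0,0,1,0,0,-0.9,0,0,0,1,0,0,-0.9,0,0,0,1,0,0,-0.9,0,0,0,1,0,0,0,0,0,0,1,0,0,0,0,0,0,1,0,0,0,0,0,0,1])

```text
time: 28.4
tool_pos: [0.5259, 0.0067, 0.215]
tcp_rot: [2.312, -2.124, -0.003]
wrist_force: [0.3, 0.0, 0.1]
width: 1.0
```

```bash
python3 - <<'E'
from h import *
show()
s,p,r=st();c=bot.read_camera("wrist");im=c["img"][...,::-1];np.savez("w16.npz",p=p,r=r.as_matrix(),K=c["camera_matrix"],T=c["T_tool_cam"])
cv2.imwrite("pics/w16.png",cv2.convertScaleAbs(im,alpha=1.6))
cv2.imwrite("pics/w16c.png",cv2.resize(cv2.convertScaleAbs(im[95:295,190:390],alpha=1.6),None,fx=3,fy=3,interpolation=cv2.INTER_CUBIC))
im=bot.read_camera("scene")["img"][...,::-1]
cv2.imwrite("pics/s16.png",cv2.convertScaleAbs(cv2.resize(im[150:250,220:350],None,fx=6,fy=6,interpolation=cv2.INTER_CUBIC),alpha=1.4))
E
```

```text
t 28.4 p [0.5259 0.0067 0.215 ] x [ 0.085 -0.996 -0.   ] z [-2.4e-03  1.0e-04 -1.0e+00] F [0.32 0.04 0.15] M [0.035 0.001 0.061] w 1.0 belt xy mm [-2.1 30.5]
```

View pics/w16.png

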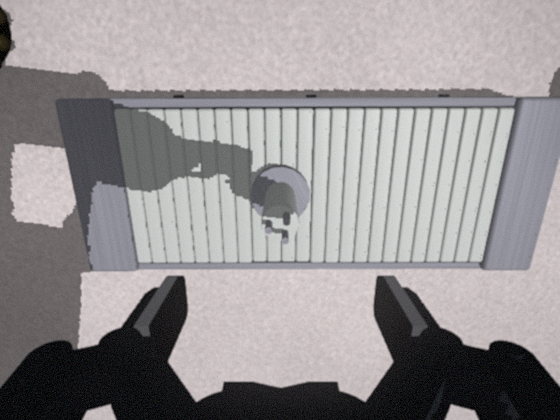

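View pics/w16c.png

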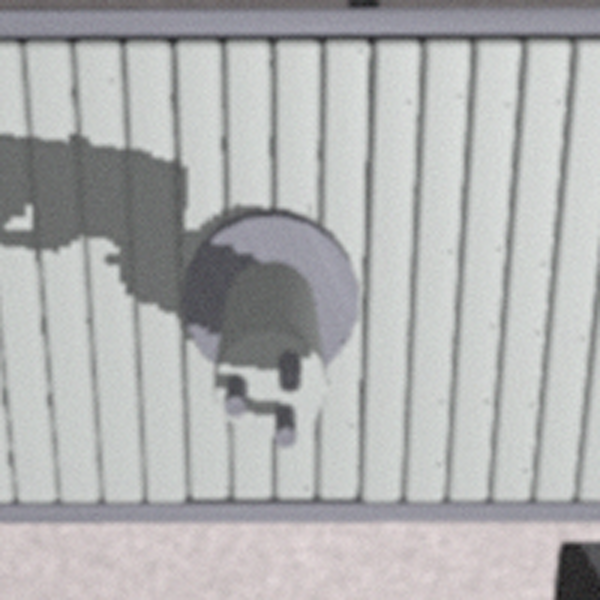

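View pics/s16.png

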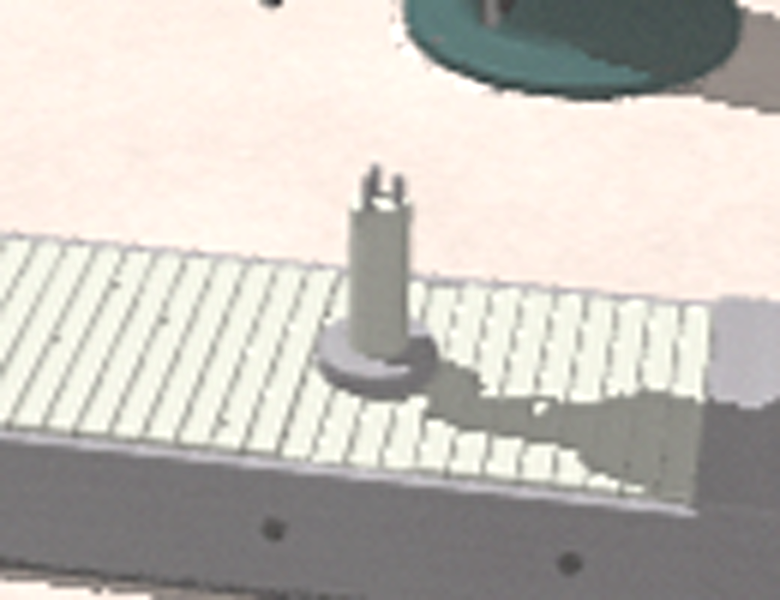

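```bash
python3 - <<'E'
from h import *
d=np.load("w16.npz");W=np.eye(4);W[:3,:3]=d["r"];W[:3,3]=d["p"];T=W@d["T"]
for n,u,v,z in [("foot",280.2,194.2,.085),("foottop",280,164.7,.084),("belt+x",280,108,.075),("belt-x",280,262.4,.075),("gap",281,109,.075),("gapb",281.2,261,.075),("post top",190+271/3,95+375/3,.158)]:
    q=ray(d["K"],T,[(u,v)],z)[0][:2];print(n,(1000*np.array([(q-C)@CX,(q-C)@CY])).round(1))
E
```

```text
foot [-1.  29.7]
foottop [26.6 29.9]
belt+x [75.7 30. ]
belt-x [-77.2  29.8]
gap [74.8 29.1]
gapb [-75.6  28.6]
post top [ 0.1 29.6]
```

```bash
python3 - <<'E'
from h import *
im=bot.read_camera("top")["img"][...,::-1];cv2.imwrite("pics/t17.png",im);show();print(bot.finish_job())
E
```

```text
t 28.55 p [0.5262 0.0067 0.2153] x [ 0.085 -0.996 -0.   ] z [-2.e-03  1.e-04 -1.e+00] F [-0.19  0.33 -0.09] M [ 0.047 -0.038 -0.017] w 1.003 belt xy mm [-1.7 30.5]
the job is handed in; nothing more can be done
None
```

View pics/t17.png

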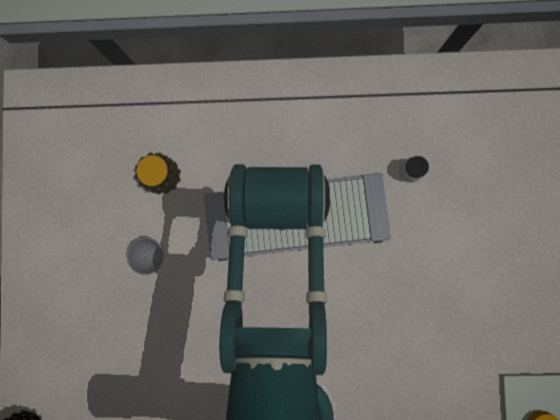

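The fruit holder is standing upright and released on the belt over the hidden bar, and the job was handed in at about 28.6 s.

**Finding the bar:** I pressed along the belt with shut fingertips, and the highest reading was 8.5 N. The belt was firm at probes from 11 to 45 mm and soft at 2.5 and 52 mm, measured along +y from belt_mid. That means two firm slats centred at 30 mm. The bar's own centre could be up to about 7 mm either side, since pressing cannot show where it lies under those two slats.

**Placing:** I gripped the holder by its post, carried it over, and lowered it in 1.5 mm steps until the belt took its weight. Then I let go and raised the tool straight up.

**Last checks:**
- **Position:** in the wrist camera picture the foot is within about 1 mm of mid-width and within about 1 mm of the seam between the two firm slats.
- **Level:** the post top and foot line up to about 1 mm.
- **Touching:** wrist force is about zero and the open gripper is well above the holder.
- **Bystanders:** the bowl, pineapple and jar look unmoved in the top view.

**Disagreements:**
- **Fingertip position:** the fingertips touched the belt about 37 mm higher than the interface text implies, so I used the touch result for heights.
- **Top camera:** it read about 4 to 6 mm off in x from the wrist camera, so I aimed by the wrist camera.

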